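# Open the child-safe cleaner bottle at the porcelain stall

### The job

Open the bottle of porcelain cleaner that stands in the wooden block: pull the snapped-on measuring cup straight up off it and stand the cup on the round cork mat, mouth down as it came and wholly on the mat, and let it go. Then press the bottle's safety cap down, twist it counterclockwise (seen from above) while it is pressed until it is free, lift it off, and finish still holding the cap level in the gripper, straight above the bottle's mouth with a few centimetres of clear air under it. Leave the other things on the table where they are.

Things in the scene. Friction and masses are not known exactly. Their poses are not given: they have to be found in the camera images.
- bottle: Amber glass bottle, 62 mm wide, upright in a pale wooden block (84 x 84 x 26 mm) screwed to the table; it never moves or turns. Origin: centre of the block's underside on the bottle's axis, at table height; z up. Heights above it: shoulder 83 mm (55 mm wide), collar 39 mm wide from 83 to 95 mm, above it only the slim neck (29 mm wide) up to 128 mm
- mouth (a point): Centre of the top of the white spring plug (13 mm wide) on the bottle's neck, 135 mm above the table when not pressed; at the start the inside of the cap rests on it
- measure: White plastic measuring cup, mouth down over the safety cap and hiding it: straight, round, 52 mm outside, 47 mm inside (43 mm at the rim's snap bead), 64 mm tall, closed end on top, 20 to 45 g. Origin: centre of its rim (underneath); z to the closed end. At the start its rim sits on the shoulder, 83 mm above the table
- measure_top (a point): Centre of the measuring cup's closed end, 64 mm from the rim. Spring balls hold the cup until a straight upward pull of up to about 15 N; it snaps free within 6 mm and must rise 60 mm in all to clear the cap
- cap: White ribbed plastic safety cap on the neck, under the measuring cup: round, 38 mm wide, 34 mm tall, about 25 g. Origin: centre of its open lower edge, 107 mm above the table at the start; z up. Three lugs inside lock it: unpressed it turns no more than about 5 degrees and does not come off
- cap_top (a point): Centre of the cap's top, 141 mm above the table at the start. Press the cap down about 6 mm (at least 5) and keep it pressed while turning it counterclockwise seen from above by 45 to 75 degrees, best 60 (a stop comes at about 78; clockwise is blocked). Then it lifts off straight up; the lower edge must rise 30 mm to clear the plug
- cap_side (a point): Point on the rim of the cap's top, 19 mm from its centre along the cap's own x axis, which starts parallel to the bottle's x axis; it goes round with the cap and so shows the turn
- plunger (a joint): Travel of the spring plug under the safety cap in m: 0 when not pressed, grows to 0.0065 (its end stop) as the cap is pressed down; it gives at about 6 N and needs about 10 N when fully in
- mat: Round cork mat, 120 mm wide, 5 mm thick, fixed to the table. Origin: centre of its underside; empty at the start
- tea_cup: open blue porcelain tea cup without handle, 72 mm wide, 70 mm tall, standing; a bystander. Origin: centre of its underside
- white_cup: the same cup in white porcelain; a bystander. Origin: centre of its underside
- lidded_bowl: white porcelain bowl with its lid on, 90 mm wide, 88 mm tall; a bystander. Origin: centre of its underside
- glue_bottle: smaller loose amber bottle with a narrow plain screw cap (29 mm), 54 mm wide, 112 mm tall, no measuring cup, not in a block; a bystander, not the bottle to open. Origin: centre of its underside
- vase: white porcelain bud vase, 71 mm wide, 115 mm tall; a bystander. Origin: centre of its underside
- saucer: white porcelain saucer, 100 mm wide, 16 mm tall; a bystander. Origin: centre of its underside
- ruler: flat wooden ruler, 200 x 24 x 6 mm, its length along its y; a bystander. Origin: centre of its underside
Not all that is in view belongs to the job. Leave any orange, pink or red look-alike of the measure alone.

How it is judged:
On the way, in this order (a step that is already met when the one before it is completed fails the run):
1. the measuring cup is pulled up off the bottle, clear of the safety cap (z of measure in the frame of bottle above 0.14 m), for 0.05 s.
2. the measuring cup stands mouth down on the cork mat, let go (horizontal distance between measure and mat below 0.038 m and z of measure in the frame of mat between 0.002 and 0.009 m and angle between measure's own z axis and vertical below 0.1 rad and contact force between the fingers and measure below 0.1 N), for 0.2 s.
3. the safety cap, not yet turned, is pressed down against its spring (value of joint plunger above 0.004 m and angle between the x axis of cap and the x axis of bottle, either way round below 0.35 rad), for 0.02 s.
4. the cap is turned out of its lock while still on the neck (y of cap_side in the frame of bottle above 0.0115 m and z of cap in the frame of bottle below 0.125 m and horizontal distance between cap and bottle below 0.01 m), for 0.05 s.
At the end, for the whole second after the job is handed in: Cap gripped, still, within 14 degrees of level, lower edge 150 mm or more above the table, axis within 30 mm of the bottle's, clear of the bottle; cup mouth down on the mat within 38 mm of its centre, untouched; every bystander within 30 mm of its start (all of step 2 and z of cap in the frame of bottle above 0.15 m and horizontal distance between cap and bottle below 0.03 m and angle between cap's own z axis and vertical below 0.25 rad and linear speed of cap below 0.03 m/s and contact force between the fingers and cap above 1 N and contact force between cap and bottle below 0.05 N and distance of each of tea_cup, white_cup, lidded_bowl, glue_bottle, vase, saucer, ruler from where it was at the start of the episode below 0.03 m); the arm keeps its last pose, push and grip.
It fails at once if a bystander is pushed more than 30 mm or knocked over (distance of any of tea_cup, white_cup, lidded_bowl, glue_bottle, vase, saucer, ruler from where it was at the start of the episode above 0.03 m or angle between any of tea_cup, white_cup, lidded_bowl, glue_bottle, vase, saucer, ruler's own z axis and vertical above 0.5 rad).
It also fails if it takes over 56 s, if anything falls off the work surface, if the arm or the gripper's body presses on something with over 40 N, if the wrist force passes 120 N, or if a joint passes its speed limit or range.

### The arm

A 7-joint arm with a two-finger parallel gripper is mounted at the origin on the work surface. World frame = base frame: x ahead of the robot, y to its left, z up, the work surface at z = 0. Lengths are in m, angles in rad, forces in N, time in s.
With the tool pointing down it reaches from about 0.35 to 0.775 m from the base axis. Payload 3.1 kg.
Tool frame: the origin (TCP) lies between the finger pads; the fingertips stand 8 mm ahead of it and the grasp point (between the pads) lies 11 mm behind it; z points along the fingers, y is the direction in which the jaws open and shut (so a half turn about z gives the same grasp; the last joint's range is limited). The gripper opens to 85 mm and grips with 20 to 120 N. Pads are 22 mm wide; open, the fingers measure 114 mm over their backs; the gripper's body (76 mm by 85 mm) begins 54 mm behind the grasp point. The pads swing forward as they close: fully open they stand 13 mm farther back than shut.
Start: joints at [1.159, 0.311, 0.014, 1.512, -0.004, 1.319, -0.027], TCP at [0.199, -0.513, 0.239] pointing down, gripper open.
Joint ranges: [-2.7, 2.7], [-0.3, 1.91], [-1.27, 1.3], [0.12, 2.57], [-1.44, 4.58], [0.2, 2.03], [-3.05, 3.05]. Speed limits (rad/s): [2.79, 2.79, 3.14, 3.14, 3.14, 3.14, 3.14].

### API

Orientations are given as a rotation vector (axis times angle).
In Python, from cell import arm, optics gives the robot as it stands.
- The arm moves only by the shell command python3 -m handwheel 'ROWS'. ROWS is JSON, a list of rows, each a list of 7 numbers: the shift along the tool's x, y, z in mm, then the turn, a rotation vector about the tool's x, y, z in rad, then the opening, from 0 (shut) to 1 (fully open). A call has 1 to 20 rows; each row shifts and turns the commanded pose from where the row before left it, along the tool's axes as they then stand; what a row does not reach is not made up. A row lasts 1/8 s, in which the tool goes at most 62.5 mm and 10.7 degrees, less where a joint would pass 70% of its speed; a pose out of reach is approached as far as the arm can. A call with a gripper value outside its range is refused whole. The fingers move at their own pace and stop on an object; the grip force is fixed at half the most. Time passes only in rows, so rows that do not move let the fingers close. It gives the time, the measured TCP pose, the force and the opening at its end, in the units of the state.
- arm.read_state(): the state, without advancing time (a new reading comes with each control period).
- optics.camera(name): name is "scene" or "top"; returns a dict with "pixels" (420x560x3 uint8, blue, green, red), "range_z" (420x560 float32, m along the optical axis (not along the pixel's ray), 0 where there is no reading), "camera_matrix" (3x3 intrinsics, pixels), "T" (4x4, takes a point from camera to world coordinates). Camera axes: x right, y up, looking along -z (the intrinsics and any distortion apply to the point x, -y, -z); pixel columns grow to the right and rows downward; lengths in m; the calibration is good to about 2 mm. A picture is of the moment at which its call begins.
- arm.hand_in(): hands the job in, once; it reports no verdict.
The state is a dict: "clock": time; "qpos": joint angles; "qvel": joint speeds; "joint_efforts": joint torques, N m; "position": TCP position; "orientation": TCP orientation; "force": force on the tool from outside, world axes, zero at the start; "torque": the same for the moment, N m; "opening": finger opening in m.
Only numpy, scipy, OpenCV 4.12 (cv2) and the standard library are available. Lean on these libraries where they do the work, as an engineer would, in place of code of your own. Each camera call takes 0.05 s, during which the arm holds its last target. There are 200 camera calls.

## Working session

There is one attempt and no reset: what is moved stays moved. The work goes in short steps, Python scripts to look and compute and a shell command to move; the robot and the scene stay as the last step left them, time stands still between calls to the robot, and variables do not carry over. Pictures are saved under pics/ and viewed, about 8 in all and at most 12, crops included, and the job is handed in when it is done.

```bash
ls; mkdir -p pics; python3 - <<'E'
from cell import arm, optics
import cv2,numpy as np
s=arm.read_state()
for k in s: print(k,np.round(s[k],3))
for n in ("scene","top"):
    c=optics.camera(n); cv2.imwrite(f"pics/{n}0.png",c["pixels"]); np.savez(f"pics/{n}0.npz",**c)
    print(n,c["camera_matrix"],c["T"].round(3),c.keys())
E
```

```text
pics
clock 0.0
qpos [ 1.159  0.312  0.014  1.513 -0.004  1.319 -0.027]
qvel [ 0.001  0.001  0.001  0.001 -0.001  0.    -0.   ]
joint_efforts [-0.0000e+00 -3.7991e+01  1.4600e-01 -2.3059e+01  1.2000e-02  1.4000e-02
  0.0000e+00]
position [ 0.199 -0.512  0.238]
orientation [-3.086e+00 -5.770e-01  1.000e-03]
force [-0.572 -0.138 -0.292]
torque [ 0.009 -0.009  0.045]
opening 0.086
scene [[473.31631135   0.         277.69632206]
 [  0.         473.31631135 213.10038266]
 [  0.           0.           1.        ]] [[ 0.501 -0.69   0.522  1.203]
 [ 0.865  0.393 -0.312 -0.39 ]
 [ 0.01   0.607  0.794  1.08 ]
 [ 0.     0.     0.     1.   ]] dict_keys(['pixels', 'range_z', 'camera_matrix', 'T'])
top [[425.68374622   0.         287.45680292]
 [  0.         425.68374622 208.64443937]
 [  0.           0.           1.        ]] [[-0.005  0.996 -0.094  0.499]
 [-1.    -0.005  0.005 -0.013]
 [ 0.005  0.094  0.996  1.135]
 [ 0.     0.     0.     1.   ]] dict_keys(['pixels', 'range_z', 'camera_matrix', 'T'])
```

View pics/scene0.png

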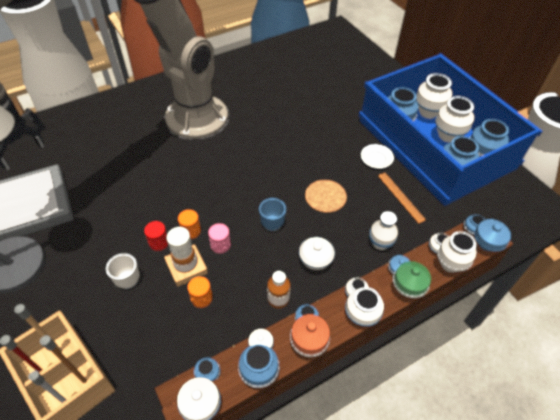

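View pics/top0.png

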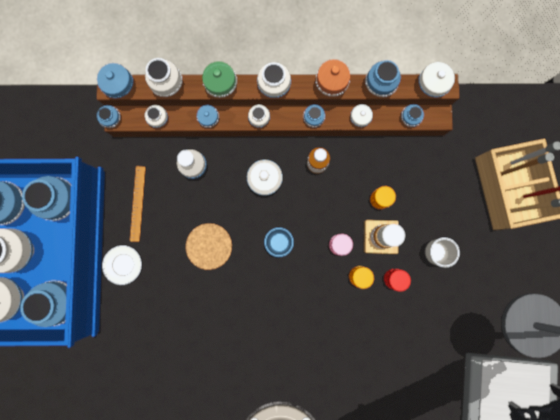

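The scene view shows the bottle with its white cup at (180,236) in the pale block at (185,265), ringed by the red, orange and pink look-alikes. The cork mat is at (326,196). In the top view the measuring cup's end is at (393,236), the block at (381,237) and the mat at (209,246). Next I'll turn these into positions.

```bash
cat > h.py <<'E'
import numpy as np,cv2
def ray(c,u,v,z):
    K,T=c["camera_matrix"],c["T"]
    u=np.asarray(u,float);v=np.asarray(v,float)
    d=np.stack([(u-K[0,2])/K[0,0],-(v-K[1,2])/K[1,1],-np.ones_like(u)],-1)@T[:3,:3].T
    o=T[:3,3]; return o+d*((z-o[2])/d[...,2])[...,None]
def cloud(c):
    K,T=c["camera_matrix"],c["T"]; v,u=np.mgrid[:420,:560]; z=c["range_z"]
    p=np.stack([(u-K[0,2])/K[0,0]*z,-(v-K[1,2])/K[1,1]*z,-z],-1)
    return p@T[:3,:3].T+T[:3,3]
def blob(m,u,v):
    n,l,s,cc=cv2.connectedComponentsWithStats(m.astype(np.uint8)); i=l[v,u]; return l==i, s[i], cc[i]
E
python3 - <<'E'
from h import *
for n,(mu,mv),(ku,kv),(bu,bv) in (("top",(393,236),(209,246),(372,250)),("scene",(178,236),(326,196),(205,262))):
    c=np.load(f"pics/{n}0.npz"); P=cloud(c); hsv=cv2.cvtColor(c["pixels"],cv2.COLOR_BGR2HSV)
    near=lambda u,v,r:np.hypot(*(np.mgrid[:420,:560][::-1]-np.array([u,v])[:,None,None]))<r
    print(n,hsv[mv,mu],hsv[kv,ku],hsv[bv,bu],P[mv,mu].round(3),P[kv,ku].round(3))
    # measure top: depth z near .147
    m=(abs(P[...,2]-.147)<.008)&near(mu,mv,25)&(hsv[...,1]<60)
    v,u=np.nonzero(m); q=P[m]; print(" mtop n",m.sum(),q.mean(0).round(4), np.ptp(q,0).round(3))
    (cx,cy),r=cv2.minEnclosingCircle(np.float32(np.c_[u,v])); print("  circ",cx,cy,r,ray(c,cx,cy,.147).round(4),ray(c,u,v,.147).mean(0).round(4))
    m=(hsv[...,0]>5)&(hsv[...,0]<25)&(hsv[...,1]>70)&(hsv[...,2]>70)&near(ku,kv,32)
    v,u=np.nonzero(m); q=ray(c,u,v,.005); print(" mat",m.sum(),q.mean(0).round(4),np.ptp(q,0).round(3),P[m].mean(0).round(4))
    m=(abs(P[...,2]-.026)<.006)&near(bu,bv,40)&(hsv[...,0]<28)&(hsv[...,0]>8)&(hsv[...,2]>120)&(hsv[...,1]<170)
    v,u=np.nonzero(m); q=ray(c,u,v,.026)[:,:2].astype(np.float32); R=cv2.minAreaRect(q*1000); print(" block",m.sum(),R)
    # lookalikes / things around 64..: print centroids of depth points above .03 near bottle
    m=(P[...,2]>.03)&near(mu,mv,70); nn,l,s,cc=cv2.connectedComponentsWithStats(m.astype(np.uint8))
    for i in range(1,nn):
        if s[i,4]>60: q=P[l==i]; print("  obj",cc[i].round(0),np.percentile(q,[2,98],axis=0).round(3).tolist())
E
```

```text
top [109   8 250] [ 16 115 226] [ 22  85 242] [ 0.528 -0.263  0.147] [0.508 0.189 0.005]
 mtop n 398 [ 0.5307 -0.2629  0.1471] [0.049 0.051 0.015]
  circ 392.87054443359375 234.65228271484375 11.374454498291016 [ 0.5307 -0.2629  0.147 ] [ 0.5307 -0.263   0.147 ]
 mat 1814 [0.5075 0.1902 0.005 ] [0.124 0.124 0.   ] [0.5074 0.1892 0.01  ]
 block 450 ((530.917236328125, -262.5509338378906), (83.68028259277344, 83.55992889404297), 88.7211685180664)
  obj [384. 197.] [[0.606, -0.289, 0.035], [0.654, -0.24, 0.069]]
  obj [387. 236.] [[0.502, -0.286, 0.036], [0.557, -0.233, 0.151]]
  obj [341. 244.] [[0.488, -0.178, 0.041], [0.533, -0.13, 0.068]]
  obj [444. 252.] [[0.457, -0.443, 0.031], [0.522, -0.375, 0.073]]
  obj [362. 277.] [[0.405, -0.229, 0.035], [0.452, -0.181, 0.068]]
  obj [398. 279.] [[0.398, -0.32, 0.033], [0.445, -0.272, 0.068]]
scene [ 30   1 254] [ 16 126 243] [16 78 69] [ 0.531 -0.265  0.146] [0.513 0.186 0.006]
 mtop n 334 [ 0.5329 -0.2673  0.1456] [0.054 0.05  0.011]
  circ 177.6216278076172 237.05404663085938 10.81851863861084 [ 0.5341 -0.2675  0.147 ] [ 0.5339 -0.2675  0.147 ]
 mat 1212 [0.5095 0.1868 0.005 ] [0.132 0.131 0.   ] [0.5112 0.1855 0.0076]
 block 432 ((510.832275390625, -265.17523193359375), (85.70296478271484, 136.80441284179688), 85.31634521484375)
  obj [177. 240.] [[0.404, -0.322, 0.033], [0.562, -0.192, 0.148]]
  obj [218. 235.] [[0.488, -0.183, 0.033], [0.537, -0.136, 0.067]]
  obj [126. 266.] [[0.456, -0.424, 0.031], [0.525, -0.38, 0.072]]
  obj [199. 289.] [[0.608, -0.294, 0.032], [0.657, -0.247, 0.067]]
```

```bash
cat >> h.py <<'E'
from scipy.spatial.transform import Rotation as Ro
def go(tgt,yaw=None):
    """tool-frame shift mm from measured pose to world tgt, and turn to make the tool plumb"""
    from cell import arm
    s=arm.read_state(); R=Ro.from_rotvec(s["orientation"]); p=np.array(s["position"])
    M=R.as_matrix(); a=np.arctan2(M[1,0],M[0,0]) if yaw is None else np.radians(yaw)
    W=Ro.from_euler('z',a)*Ro.from_euler('x',np.pi)
    print("t",round(s["clock"],2),"pos",p.round(4),"tool x yaw",np.degrees(a).round(1),"tilt",np.degrees(np.arccos(-M[2,2])).round(2),"F",np.round(s["force"],1),"open",round(s["opening"],4),"q7",round(s["qpos"][6],2))
    print("shift mm",(M.T@(np.array(tgt)-p)*1000).round(1),"turn",(R.inv()*W).as_rotvec().round(4))
E
python3 -c "
from h import *
go([.532,-.264,.239]);go([.532,-.264,.115])"
```

```text
t 0.1 pos [ 0.1986 -0.5122  0.2383] tool x yaw 21.2 tilt 0.12 F [0.4 0.2 1.4] open 0.0857 q7 -0.03
shift mm [ 400.6 -110.9   -0.5] turn [-0.0021  0.0001 -0.    ]
t 0.1 pos [ 0.1986 -0.5122  0.2383] tool x yaw 21.2 tilt 0.12 F [0.4 0.2 1.4] open 0.0857 q7 -0.03
shift mm [ 400.6 -110.6  123.5] turn [-0.0021  0.0001 -0.    ]
```

```bash
python3 -m handwheel '[[40,-11,0,0,0,0,1],[40,-11,0,0,0,0,1],[40,-11,0,0,0,0,1],[40,-11,0,0,0,0,1],[40,-11,0,0,0,0,1],[40,-11,0,0,0,0,1],[40,-11,0,0,0,0,1],[40,-11,0,0,0,0,1],[40,-11,0,0,0,0,1],[40,-11,0,0,0,0,1],[0,0,0,0,0,0,1],[0,0,0,0,0,0,1]]'; python3 - <<'E'
from h import *
from cell import optics
go([.532,-.264,.115])
for n in ("scene","top"):
    c=optics.camera(n); np.savez(f"pics/{n}1.npz",**c); cv2.imwrite(f"pics/{n}1.png",c["pixels"])
c=np.load("pics/scene1.npz"); cv2.imwrite("pics/s1c.png",cv2.resize(c["pixels"][140:320,90:330],None,fx=3,fy=3))
E
```

```text
clock: 1.6
position: [0.5313, -0.2662, 0.2386]
orientation: [3.088, 0.577, -0.003]
force: [-0.6, -0.0, 0.2]
opening: 0.0854
t 1.6 pos [ 0.5313 -0.2662  0.2386] tool x yaw 21.2 tilt 0.11 F [-0.6 -0.   0.2] open 0.0854 q7 -0.83
shift mm [  1.7  -1.8 123.6] turn [-0.0003  0.0019 -0.    ]
```

View pics/s1c.png

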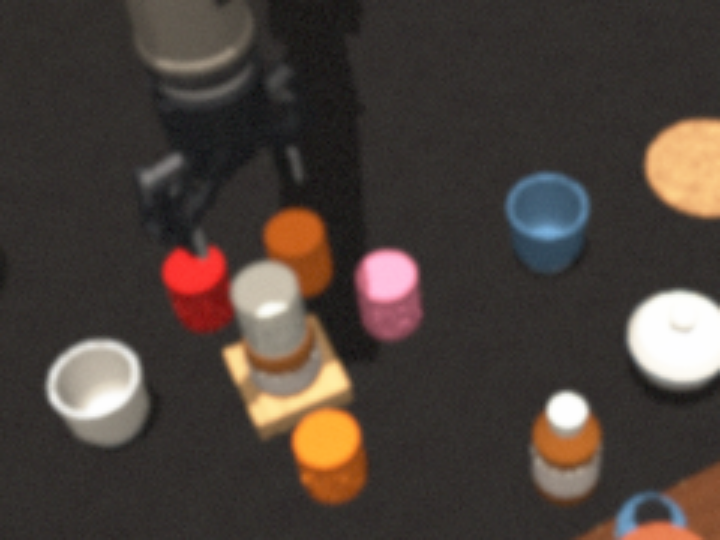

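The crop shows the open gripper above the measuring cup (cup top at crop (267,290)). The two pads are at (200,240) and (295,165), either side of it in line and clear of the look-alikes. I'll descend now.

```bash
python3 -m handwheel '[[1.5,-1.5,20,0,0.002,0,1],[0,0,25,0,0,0,1],[0,0,25,0,0,0,1],[0,0,25,0,0,0,1],[0,0,20,0,0,0,1],[0,0,9,0,0,0,1],[0,0,0,0,0,0,1]]'; python3 -c "
from h import *
go([.532,-.264,.115])"
```

```text
clock: 2.58
position: [0.5323, -0.2643, 0.115]
orientation: [-3.088, -0.575, -0.001]
force: [-0.0, 0.3, 0.0]
opening: 0.0853
t 2.58 pos [ 0.5323 -0.2643  0.115 ] tool x yaw 21.1 tilt 0.06 F [-0.   0.3  0. ] open 0.0853 q7 -0.85
shift mm [-0.1 -0.4  0. ] turn [-0.0004 -0.001   0.    ]
```

Close on the cup and read the force.

```bash
python3 -m handwheel '[[0,0,0,0,0,0,0.7],[0,0,0,0,0,0,0.6],[0,0,0,0,0,0,0.55],[0,0,0,0,0,0,0.5],[0,0,0,0,0,0,0.3],[0,0,0,0,0,0,0.3],[0,0,0,0,0,0,0.3]]'; python3 -c "
from h import *
go([.532,-.264,.115])"
```

```text
clock: 3.45
position: [0.534, -0.2641, 0.1169]
orientation: [3.087, 0.577, 0.007]
force: [-0.1, -0.6, 5.6]
opening: 0.0516
t 3.45 pos [ 0.534  -0.2641  0.1169] tool x yaw 21.2 tilt 0.26 F [-0.1 -0.6  5.6] open 0.0516 q7 -0.85
shift mm [-1.9 -0.9  1.9] turn [ 0.0022 -0.0039 -0.    ]
```

```bash
python3 -m handwheel '[[0,0,-3,0,0,0,0.3],[0,0,-4,0,0,0,0.3],[0,0,-4,0,0,0,0.3],[0,0,-6,0,0,0,0.3],[0,0,-8,0,0,0,0.3],[0,0,-15,0,0,0,0.3],[0,0,-20,0,0,0,0.3],[0,0,-20,0,0,0,0.3],[0,0,-10,0,0,0,0.3],[0,0,0,0,0,0,0.3],[0,0,0,0,0,0,0.3]]'; python3 - <<'E'
from h import *
from cell import optics
go([.508,.1885,.205])
for n in ("scene","top"):
    c=optics.camera(n); np.savez(f"pics/{n}2.npz",**c)
    P=cloud(c); 
    if n=="top": a=c["pixels"][160:310,300:480]
    else: b=c["pixels"][140:320,90:330]
cv2.imwrite("pics/2.png",np.hstack([cv2.resize(a,(400,333)),cv2.resize(b,(400,333))]))
E
```

```text
clock: 4.82
position: [0.5323, -0.2635, 0.2045]
orientation: [-3.087, -0.578, -0.001]
force: [0.1, -0.0, 0.2]
opening: 0.0513
t 4.83 pos [ 0.5323 -0.2635  0.2045] tool x yaw 21.2 tilt 0.08 F [ 0.1 -0.   0.2] open 0.0513 q7 -0.83
shift mm [ 1.407e+02 -4.302e+02  2.000e-01] turn [-0.0012 -0.0008  0.    ]
```

View pics/2.png

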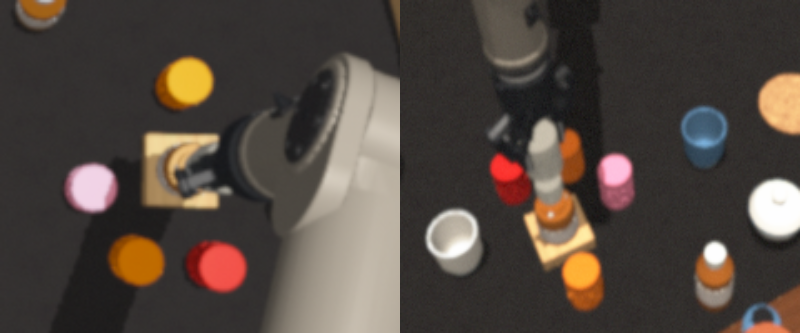

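The cup is off: the right panel shows it in the gripper at (545,145), with the bare white cap on the bottle below at (547,187). Next I'll carry it to the mat.

```bash
python3 -m handwheel '[[5,-15,0,0,0,0,0.3],[12,-36,0,0,0,0,0.3],[14,-42,0,0,0,0,0.3],[14,-42,0,0,0,0,0.3],[14,-42,0,0,0,0,0.3],[14,-42,0,0,0,0,0.3],[14,-42,0,0,0,0,0.3],[14,-42,0,0,0,0,0.3],[14,-42,0,0,0,0,0.3],[14,-42,0,0,0,0,0.3],[10,-30,0,0,0,0,0.3],[2,-13,0,0,0,0,0.3],[0,0,0,0,0,0,0.3],[0,0,0,0,0,0,0.3]]'; python3 - <<'E'
from h import *
from cell import optics
go([.508,.1885,.05])
for n in ("scene","top"):
    c=optics.camera(n); np.savez(f"pics/{n}3.npz",**c)
    P=cloud(c); 
    if n=="top": a=c["pixels"][170:320,130:310]
    else:
        b=c["pixels"][110:290,220:440]; hsv=cv2.cvtColor(c["pixels"],cv2.COLOR_BGR2HSV)
cv2.imwrite("pics/3.png",np.hstack([cv2.resize(a,(400,333)),cv2.resize(b,(400,333))]))
E
```

```text
clock: 6.68
position: [0.5093, 0.186, 0.2054]
orientation: [3.087, 0.573, 0.002]
force: [0.1, -0.1, -0.6]
opening: 0.0518
t 6.67 pos [0.5093 0.186  0.2054] tool x yaw 21.0 tilt 0.12 F [ 0.1 -0.1 -0.6] open 0.0518 q7 -1.71
shift mm [ -0.5  -3.1 155.4] turn [ 0.0017 -0.0013 -0.    ]
```

View pics/3.png

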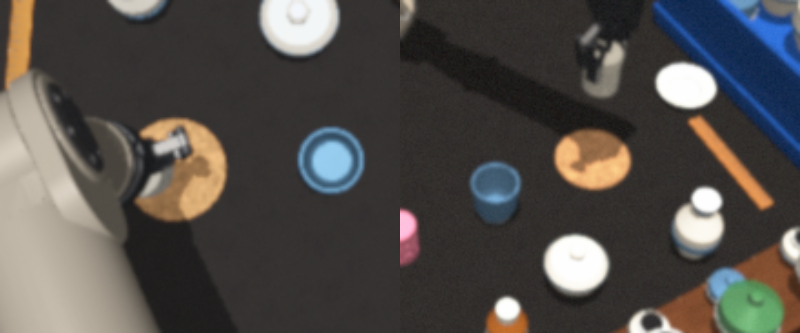

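The right panel shows the cup held upright at (602,75), over the mat at (592,158). The saucer and tea cup are well clear. Now lower it.

```bash
python3 -m handwheel '[[-0.5,-3,20,0,0,0,0.3],[0,0,30,0,0,0,0.3],[0,0,30,0,0,0,0.3],[0,0,30,0,0,0,0.3],[0,0,25,0,0,0,0.3],[0,0,15,0,0,0,0.3],[0,0,8,0,0,0,0.3],[0,0,0,0,0,0,0.3],[0,0,0,0,0,0,0.3]]'; python3 -c "
from h import *
go([.508,.1885,.039])"
python3 -m handwheel '[[0,0,2,0,0,0,0.3],[0,0,2,0,0,0,0.3],[0,0,2,0,0,0,0.3],[0,0,0,0,0,0,0.3]]'
```

```text
clock: 7.9
position: [0.5085, 0.1913, 0.0485]
orientation: [-3.087, -0.577, -0.006]
force: [-0.5, 0.1, 0.2]
opening: 0.0515
t 7.9 pos [0.5085 0.1913 0.0485] tool x yaw 21.2 tilt 0.23 F [-0.5  0.1  0.2] open 0.0515 q7 -1.78
shift mm [-1.5  2.4  9.5] turn [ 0.     -0.0041 -0.    ]
clock: 8.4
position: [0.5075, 0.1908, 0.0413]
orientation: [-3.088, -0.578, -0.002]
force: [-0.5, -0.2, -0.5]
opening: 0.0517
```

```bash
python3 -m handwheel '[[0,0,1,0,0,0,0.3],[0,0,1,0,0,0,0.3],[0,0,0,0,0,0,0.3]]';python3 -m handwheel '[[0,0,1,0,0,0,0.3],[0,0,0,0,0,0,0.3]]';python3 -m handwheel '[[0,0,1,0,0,0,0.3],[0,0,0,0,0,0,0.3]]'
```

```text
clock: 8.78
position: [0.5076, 0.1909, 0.0395]
orientation: [-3.088, -0.578, -0.003]
force: [0.3, 0.2, -1.0]
opening: 0.0518
clock: 9.02
position: [0.5077, 0.191, 0.0388]
orientation: [-3.088, -0.578, -0.003]
force: [-1.6, 0.3, 2.9]
opening: 0.0518
clock: 9.28
position: [0.5078, 0.191, 0.0388]
orientation: [3.088, 0.578, 0.004]
force: [-3.5, -2.1, 8.2]
opening: 0.0516
```

Contact was at TCP 0.0388, as expected. Release and rise.

```bash
python3 -m handwheel '[[0,0,-1,0,0,0,0.3],[0,0,0,0,0,0,0.65],[0,0,0,0,0,0,0.75],[0,0,0,0,0,0,0.9],[0,0,0,0,0,0,1],[0,0,0,0,0,0,1],[0,0,0,0,0,0,1]]'; python3 -m handwheel '[[0,0,-10,0,0,0,1],[0,0,-20,0,0,0,1],[0,0,-40,0,0,0,1],[0,0,-40,0,0,0,1],[0,0,-40,0,0,0,1],[0,0,-20,0,0,0,1],[0,0,0,0,0,0,1]]'; python3 -c "
from h import *
go([.5325,-.264,.21])"
```

```text
clock: 10.15
position: [0.5077, 0.1909, 0.0386]
orientation: [-3.088, -0.578, -0.003]
force: [0.3, 0.1, 0.1]
opening: 0.0853
clock: 11.02
position: [0.5086, 0.1916, 0.2111]
orientation: [-3.087, -0.578, -0.011]
force: [0.5, -0.2, -0.1]
opening: 0.0856
t 11.03 pos [0.5086 0.1916 0.2111] tool x yaw 21.2 tilt 0.42 F [ 0.5 -0.2 -0.1] open 0.0856 q7 -1.71
shift mm [-1.424e+02  4.334e+02  2.000e-01] turn [ 0.0002 -0.0074 -0.    ]
```

```bash
python3 -m handwheel '[[-5,15,0,0,-0.007,0,1],[-14,42,0,0,0,0,1],[-14,42,0,0,0,0,1],[-14,42,0,0,0,0,1],[-14,42,0,0,0,0,1],[-10,30,0,0,0,0,1],[0,0,0,0,0,0,1],[0,0,0,0,0,0,1]]'; python3 - <<'E'
from h import *
from cell import optics
go([.5325,-.264,.21])
o=[]
for n in ("scene","top"):
    c=optics.camera(n); np.savez(f"pics/{n}4.npz",**c); P=cloud(c); hsv=cv2.cvtColor(c["pixels"],cv2.COLOR_BGR2HSV)
    for nm,x,y,z in (("cup",.508,.19,.069),("cap",.531,-.264,.141)):
        m=(abs(P[...,2]-z)<.007)&(np.hypot(P[...,0]-x,P[...,1]-y)<.05)&(hsv[...,1]<70)&(hsv[...,2]>130)
        v,u=np.nonzero(m); q=ray(c,u,v,z); print(n,nm,m.sum(),u.mean().round(1),v.mean().round(1),q.mean(0).round(4),np.ptp(q,0).round(3),"cloud",P[m].mean(0).round(4))
    o.append(cv2.resize(c["pixels"],(400,300)))
    o.append(cv2.resize(c["pixels"][200:290,140:260] if n=="scene" else c["pixels"][195:285,320:440],(400,300)))
cv2.imwrite("pics/4.png",np.vstack([np.hstack(o[:2]),np.hstack(o[2:])]))
E
```

```text
clock: 12.02
position: [0.5173, -0.0332, 0.2078]
orientation: [-3.088, -0.577, 0.011]
force: [0.1, 0.4, -0.1]
opening: 0.0854
t 12.03 pos [ 0.5173 -0.0332  0.2078] tool x yaw 21.2 tilt 0.41 F [ 0.1  0.4 -0.1] open 0.0854 q7 -1.25
shift mm [-69.2 220.7  -2.1] turn [-0.0018  0.007  -0.    ]
scene cup 213 327.0 180.7 [0.5074 0.1864 0.069 ] [0.057 0.052 0.   ] cloud [0.5065 0.1872 0.0677]
scene cap 176 178.0 238.1 [ 0.533  -0.2671  0.141 ] [0.041 0.036 0.   ] cloud [ 0.5322 -0.267   0.1399]
top cup 346 203.1 247.3 [0.5042 0.1918 0.069 ] [0.05 0.05 0.  ] cloud [0.5042 0.1916 0.0699]
top cap 218 392.0 235.1 [ 0.5299 -0.2624  0.141 ] [0.037 0.038 0.   ] cloud [ 0.5299 -0.2624  0.1409]
```

View pics/4.png

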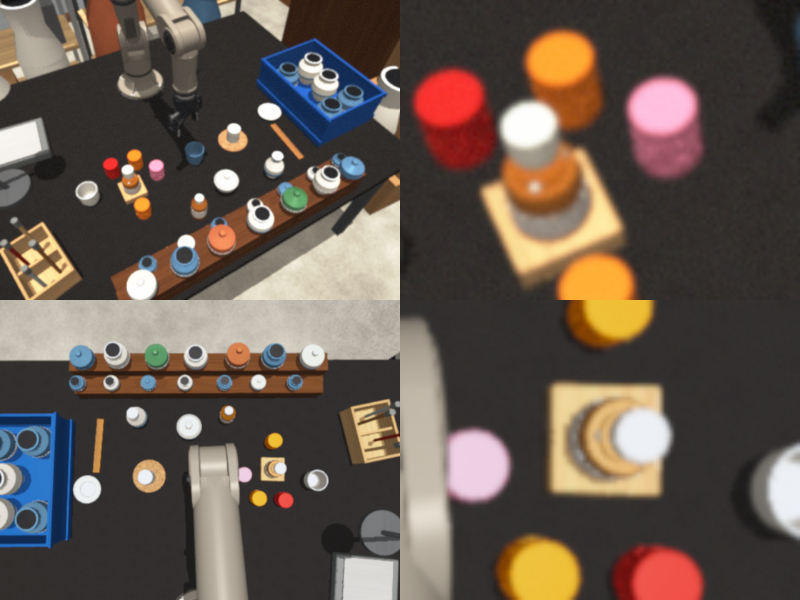

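The cup stands upright on the mat, its top in the top panel at (146,477) and measured within about 4 mm of the mat's centre at the right height. The bare white cap is on the bottle (crop (530,130)). The two views put it at about (0.532, -0.2645).

```bash
python3 -m handwheel '[[-5,15,0,0,0.005,0,1],[-12,38,0,0,0,0,1],[-13,42,0,0,0,0,1],[-13,42,0,0,0,0,1],[-13,42,0,0,0,0,1],[-10,30,0,0,0,0,1],[-3,11,0,0,0,0,1],[0,0,0,0,0,0,1],[0,0,0,0,0,0,1],[0,0,0,0,0,0,1]]'; python3 -c "
from h import *
go([.532,-.2645,.116])"
```

```text
clock: 13.38
position: [0.5338, -0.2615, 0.2092]
orientation: [-3.087, -0.582, -0.001]
force: [1.0, 0.5, 0.7]
opening: 0.0852
t 13.38 pos [ 0.5338 -0.2615  0.2092] tool x yaw 21.4 tilt 0.05 F [1.  0.5 0.7] open 0.0852 q7 -0.83
shift mm [-2.8  2.1 93.2] turn [-0.0005 -0.0006  0.    ]
```

```bash
python3 -m handwheel '[[-2.8,2.1,15,0,0,0,1],[0,0,25,0,0,0,1],[0,0,25,0,0,0,1],[0,0,20,0,0,0,1],[0,0,8,0,0,0,1],[0,0,0,0,0,0,1],[0,0,0,0,0,0,1]]'; python3 -c "
from h import *
go([.532,-.2645,.116])"
python3 -m handwheel '[[0,0,0,0,0,0,0.6],[0,0,0,0,0,0,0.5],[0,0,0,0,0,0,0.4],[0,0,0,0,0,0,0.35],[0,0,0,0,0,0,0.15],[0,0,0,0,0,0,0.15],[0,0,0,0,0,0,0.15]]'; python3 -c "
from h import *
go([.532,-.2645,.116])"
```

```text
clock: 14.25
position: [0.5321, -0.2668, 0.1168]
orientation: [3.087, 0.578, 0.002]
force: [-0.7, 0.1, -0.2]
opening: 0.085
t 14.25 pos [ 0.5321 -0.2668  0.1168] tool x yaw 21.2 tilt 0.1 F [-0.7  0.1 -0.2] open 0.085 q7 -0.84
shift mm [ 0.7 -2.2  0.8] turn [ 0.0014 -0.0012 -0.    ]
clock: 15.12
position: [0.5315, -0.266, 0.1166]
orientation: [-3.087, -0.578, -0.0]
force: [-2.1, 2.9, 5.1]
opening: 0.0369
t 15.12 pos [ 0.5315 -0.266   0.1166] tool x yaw 21.2 tilt 0.03 F [-2.1  2.9  5.1] open 0.0369 q7 -0.84
shift mm [ 1.  -1.2  0.6] turn [-0.0005 -0.0001  0.    ]
```

Gripped at 37 mm. The side force says the axis is about 1 mm toward -tool y, so I'll ease that way and press.

```bash
python3 -m handwheel '[[0,-1,2,0,0,0,0.15],[0,0,2,0,0,0,0.15],[0,0,2,0,0,0,0.15],[0,0,0,0,0,0,0.15],[0,0,0,0,0,0,0.15]]'; python3 -c "
from h import *
go([.532,-.2645,.110])"
```

```text
clock: 15.75
position: [0.5315, -0.266, 0.1116]
orientation: [3.087, 0.577, 0.002]
force: [-2.8, 1.4, 9.3]
opening: 0.0368
t 15.75 pos [ 0.5315 -0.266   0.1116] tool x yaw 21.2 tilt 0.1 F [-2.8  1.4  9.3] open 0.0368 q7 -0.84
shift mm [ 1.  -1.2  1.6] turn [ 0.0016 -0.0008 -0.    ]
```

```bash
python3 -m handwheel '[[0.3,-0.5,1,0,0,0,0.15],[0,0,1,0,0,0,0.15],[0,0,0,0,0,0,0.15],[0,0,0,0,0,0,0.15]]'; python3 -c "
from h import *
go([.532,-.2645,.110])"
```

```text
clock: 16.25
position: [0.5315, -0.266, 0.1102]
orientation: [3.086, 0.577, 0.002]
force: [-4.2, 1.1, 10.5]
opening: 0.0367
t 16.25 pos [ 0.5315 -0.266   0.1102] tool x yaw 21.2 tilt 0.15 F [-4.2  1.1 10.5] open 0.0367 q7 -0.85
shift mm [ 1.  -1.2  0.2] turn [ 0.0025 -0.0006 -0.    ]
```

It is pressed 6.4 mm at 10.5 N. Now the twist, counterclockwise from above, which is -z in the tool frame.

```bash
python3 -m handwheel '[[-0.6,-0.3,0.5,0,0,-0.1,0.15],[0,0,0,0,0,-0.1,0.15],[0,0,0,0,0,-0.1,0.15],[0,0,0,0,0,0,0.15]]'; python3 -c "
from h import *
go([.532,-.2645,.110])"
```

```text
clock: 16.75
position: [0.5324, -0.266, 0.1102]
orientation: [2.963, 1.032, 0.006]
force: [-2.1, 0.7, 12.0]
opening: 0.0366
t 16.75 pos [ 0.5324 -0.266   0.1102] tool x yaw 38.4 tilt 0.31 F [-2.1  0.7 12. ] open 0.0366 q7 -0.57
shift mm [ 0.6 -1.4  0.2] turn [ 0.005  -0.0022 -0.    ]
```

```bash
python3 -m handwheel '[[0,0,0,0,0,-0.11,0.15],[0,0,0,0,0,-0.11,0.15],[0,0,0,0,0,-0.11,0.15],[0,0,0,0,0,-0.11,0.15],[0,0,0,0,0,-0.11,0.15],[0,0,0,0,0,-0.11,0.15],[0,0,0,0,0,-0.1,0.15],[0,0,0,0,0,0,0.15],[0,0,0,0,0,0,0.15]]'; python3 -c "
from h import *
from cell import arm
go([.532,-.2645,.110]); print(arm.read_state()['torque'])"
```

```text
clock: 17.88
position: [0.532, -0.2653, 0.1102]
orientation: [2.369, 2.057, 0.002]
force: [-1.7, 2.2, 11.4]
opening: 0.037
t 17.88 pos [ 0.532  -0.2653  0.1102] tool x yaw 81.9 tilt 0.23 F [-1.7  2.2 11.4] open 0.037 q7 0.11
shift mm [ 0.8 -0.1  0.2] turn [0.0038 0.0013 0.    ]
[ 0.30463676  0.59096867 -0.0459251 ]
```

Turned 60.7° with only a small twisting moment. I'll lift gently and watch the force.

```bash
python3 -m handwheel '[[0,0,-3,0,0,0,0.15],[0,0,-3,0,0,0,0.15],[0,0,-3,0,0,0,0.15],[0,0,-3,0,0,0,0.15],[0,0,0,0,0,0,0.15]]'; python3 -c "
from h import *
go([.532,-.2645,.180])"
```

```text
clock: 18.5
position: [0.5299, -0.2651, 0.1188]
orientation: [-2.372, -2.058, 0.001]
force: [-0.1, 1.0, 0.2]
opening: 0.0368
t 18.5 pos [ 0.5299 -0.2651  0.1188] tool x yaw 81.9 tilt 0.08 F [-0.1  1.   0.2] open 0.0368 q7 0.11
shift mm [  0.9   1.9 -61.2] turn [-0.0014 -0.0001  0.    ]
```

```bash
python3 -m handwheel '[[0,0,-4,0,0,0,0.15],[0,0,-6,0,0,0,0.15],[0,0,-8,0,0,0,0.15],[0,0,-10,0,0,0,0.15],[0,0,-12,0,0,0,0.15],[0,0,-12,0,0,0,0.15],[0,0,-9,0,0,0,0.15],[0,0,0,0,0,0,0.15],[0,0,0,0,0,0,0.15],[0,0,0,0,0,0,0.15]]'; python3 - <<'E'
from h import *
from cell import optics
go([.532,-.2645,.180])
o=[]
for n in ("scene","top"):
    c=optics.camera(n); np.savez(f"pics/{n}5.npz",**c)
    P=cloud(c); hsv=cv2.cvtColor(c["pixels"],cv2.COLOR_BGR2HSV)
    m=(abs(P[...,2]-.069)<.007)&(np.hypot(P[...,0]-.508,P[...,1]-.19)<.05)&(hsv[...,1]<70)&(hsv[...,2]>130)
    v,u=np.nonzero(m); print(n,"cup",m.sum(),ray(c,u,v,.069).mean(0).round(4) if m.sum() else "")
    if n=="scene":
        m=(hsv[...,1]<70)&(hsv[...,2]>110)&(np.hypot(P[...,0]-.532,P[...,1]+.2645)<.03)&(P[...,2]>.1)
        print("white z range",m.sum(),np.percentile(P[m][:,2],[2,25,50,75,98]).round(3) if m.sum() else "")
    o.append(cv2.resize(c["pixels"],(400,300)))
    o.append(cv2.resize(c["pixels"][190:280,140:260] if n=="scene" else c["pixels"][195:285,320:440],(400,300)))
cv2.imwrite("pics/5.png",np.vstack([np.hstack(o[:2]),np.hstack(o[2:])]))
E
```

```text
clock: 19.75
position: [0.5301, -0.2648, 0.1797]
orientation: [-2.371, -2.059, 0.001]
force: [-0.3, -0.3, 0.3]
opening: 0.0371
t 19.75 pos [ 0.5301 -0.2648  0.1797] tool x yaw 81.9 tilt 0.08 F [-0.3 -0.3  0.3] open 0.0371 q7 0.14
shift mm [ 0.6  1.8 -0.3] turn [-0.0013 -0.0003  0.    ]
scene cup 208 [0.5072 0.1864 0.069 ]
white z range 1044 [0.188 0.565 0.572 0.575 0.586]
top cup 346 [0.504  0.1916 0.069 ]
```

View pics/5.png

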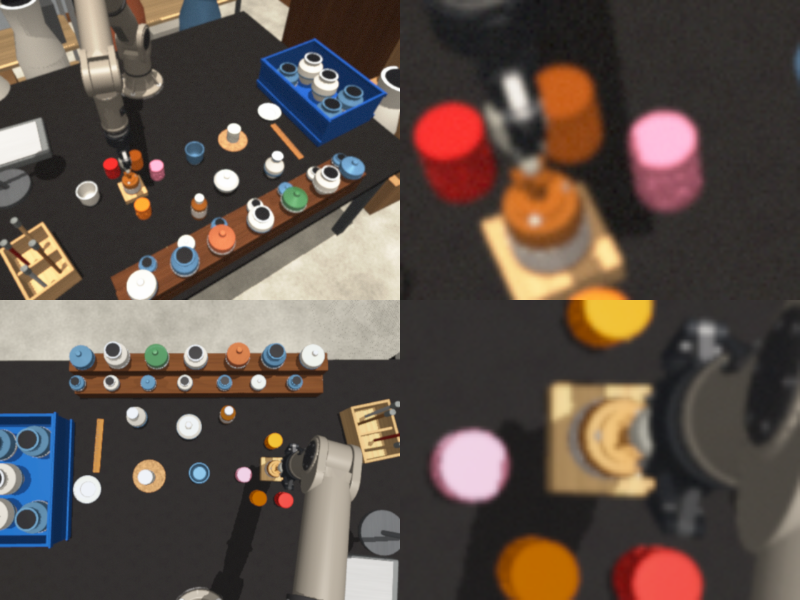

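The crops show the neck bare at (530,185) and something white between the fingers at (515,95). The cup is unmoved on the mat and every bystander is in its place. Before handing in I'll check the cap's height from the depth data.

```bash
python3 - <<'E'
from h import *
for n in ("scene","top"):
    c=np.load(f"pics/{n}5.npz"); P=cloud(c); hsv=cv2.cvtColor(c["pixels"],cv2.COLOR_BGR2HSV)
    m=(hsv[...,1]<70)&(hsv[...,2]>110)&(np.hypot(P[...,0]-.531,P[...,1]+.2645)<.026)&(P[...,2]>.09)&(P[...,2]<.22)
    if m.sum(): print(n,m.sum(),np.percentile(P[m],[3,50,97],axis=0).round(3).tolist())
    a=np.load(f"pics/{n}0.npz")["pixels"]; d=cv2.absdiff(a,c["pixels"]).max(2)
    # bystander shift: correlate small windows
    for u,v in ({"scene":[(123,271),(272,214),(317,253),(279,288),(384,231),(377,156),(402,197)],"top":[(442,252),(279,242),(264,177),(318,159),(191,164),(122,265),(138,203)]}[n]):
        t=a[v-22:v+22,u-22:u+22]; r=cv2.matchTemplate(c["pixels"][v-30:v+30,u-30:u+30],t,cv2.TM_CCOEFF_NORMED); _,s,_,l=cv2.minMaxLoc(r); print((l[0]-8,l[1]-8),round(s,2),end=" ")
    print()
img=cv2.resize(np.load("pics/scene5.npz")["pixels"][205:255,155:205],(600,600),interpolation=cv2.INTER_CUBIC); cv2.imwrite("pics/6.png",img)
E
```

```text
scene 47 [[0.525, -0.285, 0.132], [0.535, -0.281, 0.193], [0.545, -0.263, 0.203]]
(0, 0) 1.0 (0, 0) 0.99 (0, 0) 1.0 (0, 0) 1.0 (0, 0) 1.0 (0, 0) 1.0 (0, 0) 1.0 
top 59 [[0.517, -0.251, 0.181], [0.529, -0.247, 0.2], [0.544, -0.244, 0.207]]
(8, -1) 0.38 (0, 0) 1.0 (0, 0) 1.0 (0, 0) 1.0 (0, 0) 1.0 (0, 0) 1.0 (0, 0) 1.0
```

View pics/6.png

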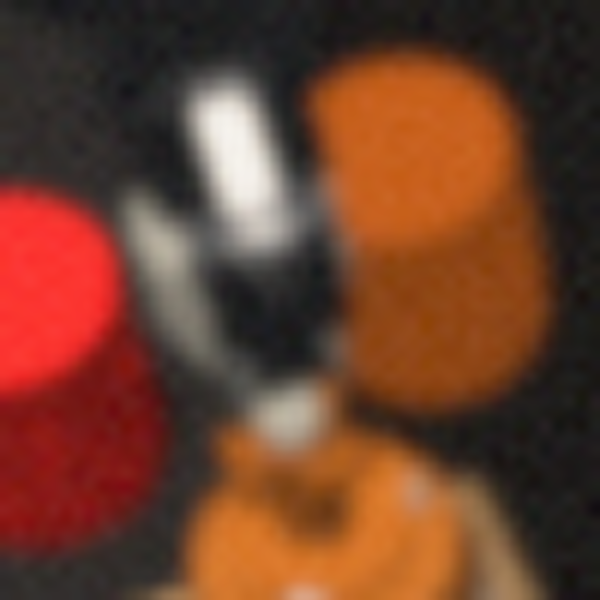

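The crop shows the cap's white side behind the finger at (165,270) and the bare white plug on the neck at (290,415). Depth puts the cap's white between about 0.18 and 0.207 m, which fits a lower edge near 0.170 m. Handing in.

```bash
python3 -c "
from cell import arm
arm.hand_in(); s=arm.read_state(); print(s['clock'],s['position'],s['opening'])"
```

```text
the job is handed in; nothing more can be done
the job is handed in; nothing more can be done
```

I opened the bottle and handed the job in at about 20 s on the robot's clock; hand-in gives no verdict.

**What I did:**
- I pulled the measuring cup straight up off the bottle and set it mouth down on the cork mat. Contact came at the expected height, and I let it go.
- I pressed the cap down 6.4 mm at about 10.5 N, turned it 60.7° counterclockwise while pressed, and lifted it off with no resistance.

**Last checks:**
- **Cap:** held at a 37 mm opening, with the tool within 0.1° of vertical. Its lower edge works out at about 0.170 m, roughly 35 mm above the plug, and about 2 mm off the bottle's axis. The depth data agree.
- **Bottle:** the neck and white plug are bare in the picture.
- **Cup:** it had not moved after I let it go, and its centre is about 4 mm from the mat's centre.
- **Bystanders:** all seven match their starting positions in the scene view to the pixel.

**Disagreements and gaps:**
- The two cameras differ by 3 to 5 mm on positions, so I used their average and the grip forces.
- In the top view the arm hid the white cup, so that match failed (score 0.38). The scene view shows it unmoved.
- The turn is the gripper's measured angle, and the cap's own angle was not seen directly. It did lift freely afterwards.
- My reading of the state after hand-in was refused, so I have no check of the final second.

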